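Confirm the picked parts in order

ROBOT

A 6-joint arm with a two-finger parallel gripper is mounted at the origin on a cart in front of the work surface, level with it; the furniture and walls round the work are solid. World frame = base frame: x ahead of the robot, y to its left, z up, the work surface at z = 0. Lengths are in m, angles in degrees, forces in N, time in s.
With the tool pointing down it reaches from about 0.25 to 0.8 m from the base axis. Payload 8.5 kg.
Tool frame: the origin (TCP) lies midway between the tips of the shut fingers; the grasp point (between the pads) lies 19 mm behind it; z points along the fingers, y is the line along which they close (so a half turn about z gives the same grasp; the last joint's range is limited). The gripper opens to 85 mm and grips with 20 to 120 N. Pads are 22 mm wide; open, the fingers measure 114 mm over their backs; the gripper's body (76 mm by 85 mm) begins 54 mm behind the grasp point. The pads swing forward as they close: fully open they stand 13 mm farther back than shut.
Start: joints at [-73.109, 13.648, -0.773, 75.585, 0, 90], TCP at [0.153, -0.502, 0.194] pointing down, gripper open.
Joint ranges: [-152.45, 152.45], [-59.26, 108.67], [-65.41, 83.53], [-104.44, 129.93], [-82.83, 76.93], [-180, 180]. Speed limits (degrees/s): [127.2, 127.2, 159.86, 180, 180, 180].

INTERFACE

Orientations are given as [roll, pitch, yaw] about the fixed x, y, z axes, in that order (R = Rz(yaw) Ry(pitch) Rx(roll)).
In Python, from cell import observe, snapshot, close_job gives the robot as it stands.
- The arm moves only by the tool carry_out, never from a script. Its arguments are lists of equal length, an entry for each row: "gripper": the finger opening in cm, from 0 to 8.54; "slide": the shift along the tool's x, y, z in cm, a list of three; "yaw": the turn about the tool's z in degrees. A call has 1 to 12 rows; each row shifts and turns the commanded pose from where the row before left it, along the tool's axes as they then stand; what a row does not reach is not made up. A row lasts 1/8 s, in which the tool goes at most 62.5 mm and 10.7 degrees, less where a joint would pass 70% of its speed; a pose out of reach is approached as far as the arm can. A call with a gripper value outside its range is refused whole. The fingers move at their own pace and stop on an object; "grip_force" is the grip in N (left out, the last holds). Time passes only in rows, so rows that do not move let the fingers close. It gives the time, the measured TCP pose, the force, the opening and the grip force at its end, in the units of the state.
- observe(): the state, without advancing time (a new reading comes with each control period).
- snapshot(name): name is "side" or "top"; returns a dict with "color" (480x640x3 uint8, red, green, blue), "vfov" (degrees; the focal length in pixels is half the picture's height over the tangent of half this angle, whatever the lens; pixels are square), "cx", "cy" (the principal point, pixels), "position" and "orientation" of the camera in the world. Camera axes: x right, y down, z forward; pixel columns grow to the right and rows downward; lengths in m; the calibration is good to about 2 mm. A picture is of the moment at which its call begins. There is no depth.
- close_job(): hands the job in; it is judged then, once.
The state is a dict: "t": time; "joint_pos": joint angles; "qd": joint speeds; "joint_efforts": joint torques, N m; "tool_pos": TCP position; "ee_rot": TCP orientation; "ft_force": force on the tool from outside, world axes, zero at the start; "ft_torque": the same for the moment, N m; "finger_gap": finger opening in m; "finger_force": force on a finger pad.
Only numpy, scipy, OpenCV 4.12 (cv2) and the standard library are available. Lean on these libraries where they do the work, as an engineer would, in place of code of your own. Each camera call takes 0.05 s, during which the arm holds its last target. There are 200 camera calls.

TASK

The parts for this order have been picked: confirm them by pressing in the coloured caps of the confirmation units with a fingertip, first blue, then yellow, then green, each lightly and well in, so that it stays down. Leave the red cap (reject) alone, and do not pick up or shift the units, the parts boxes or anything else on the bench.

Things in the scene. Friction and masses are not known exactly. Their poses are not given: they have to be found in the camera images.
- cap_blue (a joint): travel of the blue cap in m: 0 = standing out, 0.010 = fully in. It moves straight down, needs about 3 N all the way, has no return spring and stays where it is left; it counts as pressed in beyond 0.005
- cap_blue_top (a point): centre of the flat top of the round blue cap, 38 mm across; the top is 49 mm above the bench when out, 39 mm when fully in, where it still stands 8 mm above the black collar round it. At the end of the travel, past about 4 N, collar and cap yield together on a rubber cushion, up to 8 mm farther down at 1.2 N per mm, and spring back up when let go; harder than 20 N is too hard
- unit_blue: loose grey confirmation unit with the blue cap and a blue strip, 90 x 70 x 29 mm, 0.6 kg; origin under its middle on the bench, z up; the cap's axis is 12 mm from the origin along the unit's +x, the strip at its -x end
- parts_blue: small clear lidded box of parts standing loose behind the blue unit, 57 x 77 x 41 mm; origin at the centre of its underside
- cap_yellow (a joint): travel of the yellow cap in m: 0 = standing out, 0.010 = fully in. It moves straight down, needs about 3 N all the way, has no return spring and stays where it is left; it counts as pressed in beyond 0.005
- cap_yellow_top (a point): centre of the flat top of the round yellow cap, 38 mm across; the top is 49 mm above the bench when out, 39 mm when fully in, where it still stands 8 mm above the black collar round it. At the end of the travel, past about 4 N, collar and cap yield together on a rubber cushion, up to 8 mm farther down at 1.2 N per mm, and spring back up when let go; harder than 20 N is too hard
- unit_yellow: loose grey confirmation unit with the yellow cap and a yellow strip, 90 x 70 x 29 mm, 0.6 kg; origin under its middle on the bench, z up; the cap's axis is 12 mm from the origin along the unit's +x, the strip at its -x end
- parts_yellow: small clear lidded box of parts standing loose behind the yellow unit, 57 x 77 x 41 mm; origin at the centre of its underside
- cap_green (a joint): travel of the green cap in m: 0 = standing out, 0.010 = fully in. It moves straight down, needs about 3 N all the way, has no return spring and stays where it is left; it counts as pressed in beyond 0.005
- cap_green_top (a point): centre of the flat top of the round green cap, 38 mm across; the top is 49 mm above the bench when out, 39 mm when fully in, where it still stands 8 mm above the black collar round it. At the end of the travel, past about 4 N, collar and cap yield together on a rubber cushion, up to 8 mm farther down at 1.2 N per mm, and spring back up when let go; harder than 20 N is too hard
- unit_green: loose grey confirmation unit with the green cap and a green strip, 90 x 70 x 29 mm, 0.6 kg; origin under its middle on the bench, z up; the cap's axis is 12 mm from the origin along the unit's +x, the strip at its -x end
- parts_green: small clear lidded box of parts standing loose behind the green unit, 57 x 77 x 41 mm; origin at the centre of its underside
- cap_red (a joint): travel of the red cap in m: 0 = standing out, 0.010 = fully in. It moves straight down, needs about 3 N all the way, has no return spring and stays where it is left; it counts as pressed in beyond 0.005; this one must stay out
- cap_red_top (a point): centre of the flat top of the round red cap, 38 mm across; the top is 49 mm above the bench when out, 39 mm when fully in, where it still stands 8 mm above the black collar round it. At the end of the travel, past about 4 N, collar and cap yield together on a rubber cushion, up to 8 mm farther down at 1.2 N per mm, and spring back up when let go; harder than 20 N is too hard
- unit_red: loose grey confirmation unit with the red cap and a red strip, 90 x 70 x 29 mm, 0.6 kg; origin under its middle on the bench, z up; the cap's axis is 12 mm from the origin along the unit's +x, the strip at its -x end
- parts_red: small clear lidded box of parts standing loose behind the red unit, 57 x 77 x 41 mm; origin at the centre of its underside
- screwdriver: loose red-handled screwdriver lying along x at the right of the units, 188 mm long, 26 mm wide, 24 mm high; origin at the centre of its underside
- tape_roll: loose roll of tan tape lying flat, 100 mm across, 25 mm high; origin at the centre of its underside
- foam_block: loose beige foam rest block, 60 x 130 x 45 mm; origin at the centre of its underside
- glue_bottle: loose small white dropper bottle, 29 mm across, 80 mm high, upright; origin at the centre of its underside

How it is judged (in metres and radians):
On the way, in this order (a step that is already met when the one before it is completed fails the run):
1. the blue cap is pressed in by the fingers (value of joint cap_blue above 0.005 m and contact force between the fingers and cap_blue above 0.3 N), for 0.02 s.
2. the yellow cap is pressed in by the fingers (value of joint cap_yellow above 0.005 m and contact force between the fingers and cap_yellow above 0.3 N), for 0.02 s.
3. the green cap is pressed in by the fingers (value of joint cap_green above 0.005 m and contact force between the fingers and cap_green above 0.3 N), for 0.02 s.
At the end, for the whole second after the job is handed in: the blue, yellow and green caps are in by more than 5 mm of their 10 mm, the red cap is in by less than 2 mm, and every unit, parts box and loose thing rests within 20 mm of where it stood, the units upright (within 0.1 rad) (value of joint each of cap_blue, cap_yellow, cap_green above 0.005 m and value of joint cap_red below 0.002 m and distance of each of unit_blue, unit_yellow, unit_green, unit_red, parts_blue, parts_yellow, parts_green, parts_red, screwdriver, tape_roll, foam_block, glue_bottle from where it was at the start of the episode below 0.02 m and angle between each of unit_blue, unit_yellow, unit_green, unit_red's own z axis and vertical below 0.1 rad and linear speed of each of unit_blue, unit_yellow, unit_green, unit_red below 0.02 m/s); the robot touches nothing.
It fails at once if a cap is pressed before the ones that come before it (blue, yellow, green) ((value of joint cap_yellow above 0.003 m and value of joint cap_blue below 0.005 m) or (value of joint cap_green above 0.003 m and value of joint any of cap_yellow, cap_blue below 0.005 m)).
It fails at once if the red cap is pressed (value of joint cap_red above 0.002 m).
It fails at once if a unit is pressed harder than 20 N (contact force between the fingers and unit_blue above 20 N or contact force between the fingers and unit_yellow above 20 N or contact force between the fingers and unit_green above 20 N or contact force between the fingers and unit_red above 20 N).
It fails at once if a unit is lifted by 8 mm, shifted by 20 mm or tipped ((height (world z) of unit_blue above 0.008 m or distance of unit_blue from where it was at the start of the episode above 0.02 m or angle between unit_blue's own z axis and vertical above 0.2 rad) or (height (world z) of unit_yellow above 0.008 m or distance of unit_yellow from where it was at the start of the episode above 0.02 m or angle between unit_yellow's own z axis and vertical above 0.2 rad) or (height (world z) of unit_green above 0.008 m or distance of unit_green from where it was at the start of the episode above 0.02 m or angle between unit_green's own z axis and vertical above 0.2 rad) or (height (world z) of unit_red above 0.008 m or distance of unit_red from where it was at the start of the episode above 0.02 m or angle between unit_red's own z axis and vertical above 0.2 rad)).
It fails at once if a parts box or another loose thing is lifted or shifted by 20 mm (distance of any of parts_blue, parts_yellow, parts_green, parts_red, screwdriver, tape_roll, foam_block, glue_bottle from where it was at the start of the episode above 0.02 m).
It also fails if it takes over 45 s, if anything falls off the work surface, if the arm or the gripper's body presses on something with over 40 N, if the wrist force passes 120 N, or if a joint passes its speed limit or range.

## Working session

There is one attempt and no reset: what is moved stays moved. The work goes in short steps, Python scripts to look and compute and a tool call to move; the robot and the scene stay as the last step left them, time stands still between calls to the robot, and variables do not carry over. Pictures are saved under pics/ and viewed, at most 10 in all, crops included, and the job is handed in when it is done.

Besides the shell and the picture viewer there is one more tool, called after "Call:" as name(argument=value, ...), one argument or row to a line, values as JSON. carry_out: Moves the arm, as the interface text tells. Its arguments: {"type":"object","properties":{"gripper":{"type":"array","items":{"type":"number"}},"slide":{"type":"array","items":{"type":"array","items":{"type":"number"}}},"yaw":{"type":"array","items":{"type":"number"}},"grip_force":{"type":"number"}},"required":["gripper","slide","yaw"]}

```bash
mkdir -p pics; python3 - <<'E'
from cell import observe, snapshot
import cv2
s=observe(); print({k:s[k] for k in("t","tool_pos","ee_rot","ft_force","finger_gap")})
for n in("top","side"):
    d=snapshot(n); print(n,{k:v for k,v in d.items() if k!="color"})
    cv2.imwrite(f"pics/{n}0.png",d["color"][:,:,::-1])
E
```

```text
{'t': 0.0, 'tool_pos': array([ 0.15240975, -0.50190446,  0.19356015]), 'ee_rot': array([-1.79917559e+02,  3.50993982e-04,  1.68901412e+01]), 'ft_force': array([ 0.0917617 , -0.55967641, -0.39311819]), 'finger_gap': 0.08550732881840085}
top {'vfov': 52.38291354521153, 'cx': 318.98402130339673, 'cy': 238.09495983393404, 'position': array([0.3941157 , 0.0057196 , 1.33439931]), 'orientation': array([-170.9533364 ,   -0.36709587,  -88.98166256])}
side {'vfov': 51.504646544004885, 'cx': 320.2963671846451, 'cy': 230.27077128583855, 'position': array([0.48323583, 1.07815946, 0.7256199 ]), 'orientation': array([-121.60256549,   -0.99592575, -173.1428381 ])}
```

View pics/top0.png

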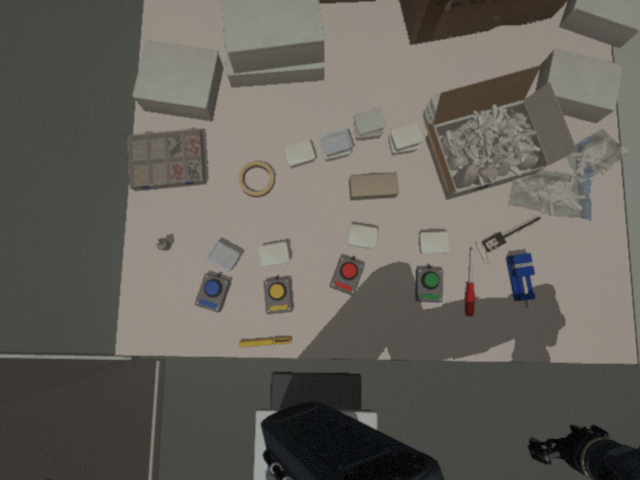

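View pics/side0.png

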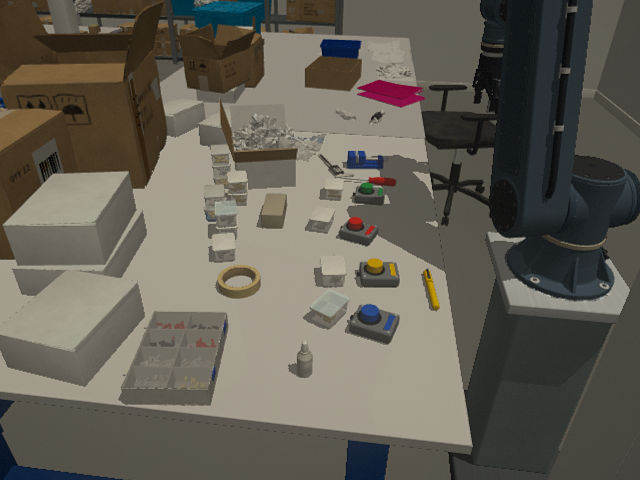

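The top view shows the caps at about blue (212,287), yellow (277,291), red (349,270) and green (430,281). The side view has them at about (370,314), (375,267), (355,224) and (367,188).

```bash
cat > h.py <<'E'
import numpy as np, cv2
from scipy.spatial.transform import Rotation as R
from cell import observe, snapshot
HUE=dict(blue=(100,130),yellow=(18,32),green=(55,90),red=(0,8))
G=dict(top=dict(blue=(212,287),yellow=(277,291),red=(349,270),green=(430,281)),
       side=dict(blue=(370,312),yellow=(375,266),red=(355,223),green=(367,187)))
def ray(d,u,v):
    f=240/np.tan(np.radians(d["vfov"]/2))
    r=np.array([(u-d["cx"])/f,(v-d["cy"])/f,1])
    return d["position"],R.from_euler("xyz",d["orientation"],degrees=True).apply(r)
def plane(d,u,v,z):
    p,r=ray(d,u,v); return p+r*(z-p[2])/r[2]
def comps(d,c):
    h=cv2.cvtColor(d["color"],cv2.COLOR_RGB2HSV); a,b=HUE[c]
    m=cv2.inRange(h,(a,110,60),(b,255,255))
    if c=="red": m|=cv2.inRange(h,(172,110,60),(180,255,255))
    n,l,st,ce=cv2.connectedComponentsWithStats(m)
    return [(st[i],ce[i]) for i in range(1,n) if st[i][4]>20]
def near(d,c,g):
    return min(comps(d,c),key=lambda s:np.hypot(*(s[1]-g)))
def tri(a,b):
    (p,r),(q,s)=a,b; r=r/np.linalg.norm(r); s=s/np.linalg.norm(s)
    t=np.linalg.lstsq(np.c_[r,-s],q-p,rcond=None)[0]
    x,y=p+t[0]*r,q+t[1]*s
    return (x+y)/2,np.linalg.norm(x-y)
E
python3 - <<'E'
from h import *
np.set_printoptions(precision=4,suppress=True)
D={n:snapshot(n) for n in("top","side")}
for c in HUE:
    P={n:near(D[n],c,G[n][c]) for n in D}
    for n in D: print(c,n,P[n][0],P[n][1],plane(D[n],*P[n][1],.045))
    print("  tri",tri(*[ray(D[n],*P[n][1]) for n in D]))
E
```

```text
blue top [205 281  14  14 155] [211.4903 287.5032] [0.4627 0.2814 0.045 ]
blue side [361 304  18  18 218] [370.4679 311.8624] [0.4625 0.2825 0.045 ]
  tri (array([0.4626, 0.2816, 0.0442]), np.float64(0.00020348917285587537))
yellow top [269 283  16  16 181] [276.4144 290.6298] [0.4576 0.1105 0.045 ]
yellow side [367 258  16  16 208] [374.4567 265.3077] [0.4588 0.1155 0.045 ]
  tri (array([0.4582, 0.1108, 0.0416]), np.float64(0.0009779056787309623))
green top [424 273  14  14 151] [431.0066 279.649 ] [ 0.4939 -0.297   0.045 ]
green side [361 183  12  10  82] [366.939 186.939] [ 0.4928 -0.2933  0.045 ]
  tri (array([ 0.4934, -0.2974,  0.043 ]), np.float64(0.0011689795191755798))
red top [342 263  15  15 184] [348.7989 270.0326] [ 0.5153 -0.0794  0.045 ]
red side [348 217  15  13 154] [354.9156 222.7208] [ 0.5163 -0.0738  0.045 ]
  tri (array([ 0.5161, -0.0796,  0.0415]), np.float64(0.0007596507383808859))
```

Call:
carry_out(
  gripper=[0, 0, 0, 0, 0, 0, 0, 0],
  slide=[
    [4.4, -2.4, 0],
    [4.4, -2.4, 0],
    [4.4, -2.4, 0],
    [4.4, -2.4, 0],
    [4.4, -2.4, 0],
    [4.4, -2.4, 0],
    [4.4, -2.4, 0],
    [0, 0, 0],
  ],
  yaw=[0, 0, 0, 0, 0, 0, 0, 0],
  grip_force=20,
)

```text
t: 1.2
tool_pos: [0.4002, -0.2499, 0.194]
ee_rot: [-180.0, -0.0, 17.1]
ft_force: [-0.5, -0.3, -0.5]
finger_gap: -0.0003
finger_force: 0.0
```

Call:
carry_out(
  gripper=[0, 0, 0, 0, 0, 0, 0, 0, 0, 0, 0, 0],
  slide=[
    [1.9, -4.4, 0],
    [1.9, -4.4, 0],
    [1.9, -4.4, 0],
    [1.9, -4.4, 0],
    [1.9, -4.4, 0],
    [1.9, -4.4, 0],
    [1.9, -4.4, 0],
    [1.9, -4.4, 0],
    [1.9, -4.4, 0],
    [1.9, -4.4, 0],
    [1.9, -4.4, 0],
    [0, 0, 0],
  ],
  yaw=[0, 0, 0, 0, 0, 0, 0, 0, 0, 0, 0, 0],
)

```text
t: 2.7
tool_pos: [0.4761, 0.2132, 0.1961]
ee_rot: [-177.0, 0.1, 22.2]
ft_force: [-0.3, 0.1, -0.4]
finger_gap: 0.0001
finger_force: 0.0
```

Call:
carry_out(
  gripper=[0, 0, 0],
  slide=[
    [0, 0, 0],
    [0, 0, 0],
    [0, 0, 0],
  ],
  yaw=[0, 0, 0],
)

```text
t: 3.08
tool_pos: [0.4753, 0.2122, 0.1968]
ee_rot: [-177.0, 0.0, 22.1]
ft_force: [-0.5, 0.5, -0.5]
finger_gap: -0.0001
finger_force: 0.0
```

```bash
python3 -c "
from cell import observe
s=observe();print(s['joint_pos'],s['qd'],s['tool_pos'],s['ee_rot'])"
```

```text
[ 22.05140191  13.15739515  -1.11321167  75.76084705   3.03208951
 179.93941851] [ 0.26308068  0.10639503  0.09349892 -0.08597853  0.02834389  0.08625208] [0.47528458 0.21215001 0.19681963] [-1.76967879e+02  2.82493838e-02  2.21118986e+01]
```

Joint 6 hit its limit, so I'm turning the tool back toward mid-range.

Call:
carry_out(
  gripper=[0, 0, 0, 0, 0, 0, 0, 0, 0, 0],
  slide=[
    [0, 0, 0],
    [0, 0, 0],
    [0, 0, 0],
    [0, 0, 0],
    [0, 0, 0],
    [0, 0, 0],
    [0, 0, 0],
    [0, 0, 0],
    [0, 0, 0],
    [0, 0, 0],
  ],
  yaw=[-10, -10, -10, -10, -10, -10, -10, 0, 0, 0],
)

```text
t: 4.32
tool_pos: [0.4754, 0.2127, 0.1966]
ee_rot: [-178.9, -2.8, 92.0]
ft_force: [-0.1, 1.2, -0.2]
finger_gap: 0.0002
finger_force: 0.0
```

```bash
python3 -c "
from cell import observe
s=observe();print(s['joint_pos'],s['tool_pos'],s['ee_rot'])"
```

```text
[ 22.10060381  13.20345135  -1.07905332  75.76161145   3.03978948
 110.06835846] [0.47538702 0.21272353 0.19663622] [-178.91457765   -2.83990982   92.00416859]
```

```bash
cat > go.py <<'E'
import sys
from h import *
def slides(*pts):
    s=observe(); p=s["tool_pos"]; r=R.from_euler("xyz",s["ee_rot"],degrees=True)
    print(p.round(4),s["t"],s["ft_force"].round(1))
    for t in pts:
        print(t,(r.inv().apply(np.array(t)-p)*100).round(2)); p=np.array(t)
slides(*[tuple(map(float,a.split(","))) for a in sys.argv[1:]])
E
python3 go.py .4626,.2816,.12 .4626,.2816,.06 .4626,.2816,.04 .4626,.2816,.09 .4582,.1108,.09 .4582,.1108,.04 .4582,.1108,.12 .4934,-.2974,.12 .4934,-.2974,.04
```

```text
[0.4754 0.2127 0.1966] 4.325 [-0.1  1.2 -0.2]
(0.4626, 0.2816, 0.12) [ 6.54 -0.89  8.02]
(0.4626, 0.2816, 0.06) [-0.3   0.11  5.99]
(0.4626, 0.2816, 0.04) [-0.1   0.04  2.  ]
(0.4626, 0.2816, 0.09) [ 0.25 -0.09 -4.99]
(0.4582, 0.1108, 0.09) [-17.03  -1.05  -0.83]
(0.4582, 0.1108, 0.04) [-0.25  0.09  4.99]
(0.4582, 0.1108, 0.12) [ 0.4  -0.15 -7.99]
(0.4934, -0.2974, 0.12) [-40.87   2.05  -2.07]
(0.4934, -0.2974, 0.04) [-0.4   0.15  7.99]
```

Call:
carry_out(
  gripper=[0, 0, 0, 0, 0, 0, 0, 0],
  slide=[
    [2.2, -0.3, 2.7],
    [2.2, -0.3, 2.7],
    [2.2, -0.3, 2.6],
    [0, 0, 0],
    [-0.1, 0, 2],
    [-0.1, 0, 2],
    [-0.1, 0, 2],
    [0, 0, 0],
  ],
  yaw=[0, 0, 0, 0, 0, 0, 0, 0],
)

```text
t: 5.32
tool_pos: [0.4608, 0.2812, 0.0598]
ee_rot: [-178.8, -2.8, 92.1]
ft_force: [-0.0, 0.2, 0.3]
finger_gap: -0.0001
finger_force: 0.0
```

```bash
python3 go.py .4626,.2816,.0405; python3 -c "
from h import *
for n in('top','side'):
    d=snapshot(n)
    if n=='side': cv2.imwrite('pics/s1.png',cv2.resize(d['color'][250:370,290:450,::-1],None,fx=4,fy=4))
    if n=='top': cv2.imwrite('pics/t1.png',cv2.resize(d['color'][230:350,140:300,::-1],None,fx=4,fy=4))
"
```

```text
[0.4608 0.2812 0.0598] 5.325 [-0.   0.2  0.3]
(0.4626, 0.2816, 0.0405) [-0.06  0.22  1.93]
```

View pics/s1.png

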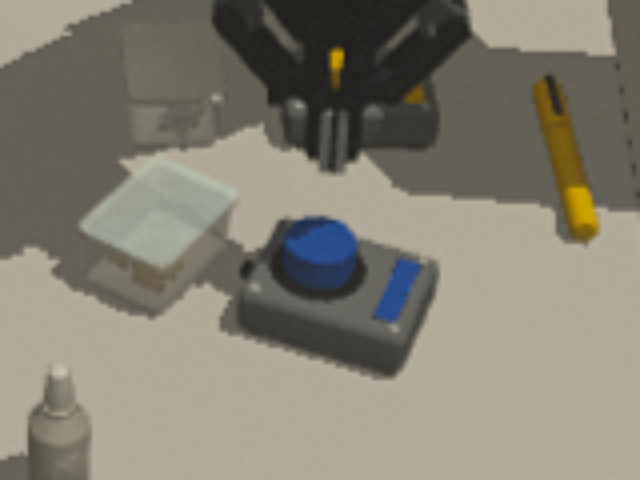

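In the side crop the fingertip is at about (333,170) and the cap top at (320,235), so the tip stands farther from the cap than expected. Checking the top view.

View pics/t1.png

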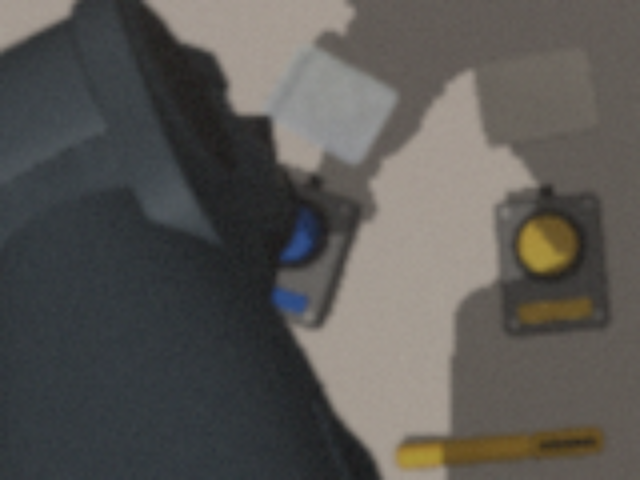

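```bash
python3 -c "
from h import *
for n in('top','side'):
    d=snapshot(n); f=240/np.tan(np.radians(d['vfov']/2))
    print(n,d['position'],d['orientation'],{k:d[k] for k in('vfov','cx','cy')})
    for P in ([.4608,.2812,.0598],[.4626,.2816,.049],[.4608,.25,.0598],[.4608,.2812,.095]):
        q=R.from_euler('xyz',d['orientation'],degrees=True).inv().apply(np.array(P)-d['position'])
        print(n,P,f*q[0]/q[2]+d['cx'],f*q[1]/q[2]+d['cy'])
    print(near(d,'blue',(212,287) if n=='top' else (370,312)))
"
```

```text
top [0.3941157  0.0057196  1.33439931] [-170.9533364    -0.36709587  -88.98166256] {'vfov': 52.38291354521153, 'cx': 318.98402130339673, 'cy': 238.09495983393404}
top [0.4608, 0.2812, 0.0598] 210.33160601765127 287.9007589727303
top [0.4626, 0.2816, 0.049] 211.09471042144645 287.44149967687326
top [0.4608, 0.25, 0.0598] 222.34142224407725 288.1191818362254
top [0.4608, 0.2812, 0.095] 207.35880840787968 287.11500207470516
(array([209, 282,  10,  13,  74], dtype=int32), array([214.54054054, 289.2027027 ]))
side [0.48323583 1.07815946 0.7256199 ] [-121.60256549   -0.99592575 -173.1428381 ] {'vfov': 51.504646544004885, 'cx': 320.2963671846451, 'cy': 230.27077128583855}
side [0.4608, 0.2812, 0.0598] 371.8413372890779 306.00192284920934
side [0.4626, 0.2816, 0.049] 370.5863225447789 310.08565308611
side [0.4608, 0.25, 0.0598] 372.3102157480419 296.4127742115918
side [0.4608, 0.2812, 0.095] 373.09246915093115 292.52723253346653
(array([361, 305,  18,  17, 232], dtype=int32), array([370.28448276, 312.30603448]))
```

```bash
python3 -c "
from h import *
im={n:cv2.imread(f'pics/{n}0.png') for n in('top','side')}
o=[]
for n,(x,y) in dict(top=(500,380),side=(440,20)).items():
    d=snapshot(n); f=240/np.tan(np.radians(d['vfov']/2))
    a=im[n].copy()
    q=R.from_euler('xyz',d['orientation'],degrees=True).inv().apply(np.array([.1525,-.502,.194])-d['position'])
    u,v=f*q[0]/q[2]+d['cx'],f*q[1]/q[2]+d['cy']; print(n,u,v)
    o.append(cv2.resize(a[y:y+100,x:x+100],None,fx=4,fy=4,interpolation=cv2.INTER_CUBIC))
    cv2.drawMarker(o[-1],(int(4*(u-x)),int(4*(v-y))),(0,0,255),0,20)
o=cv2.convertScaleAbs(np.hstack(o),alpha=2)
cv2.imwrite('pics/chk.png',o)
"
```

```text
top 541.0323254621208 429.3777273354731
side 479.58201171694145 123.2704183692064
```

View pics/chk.png

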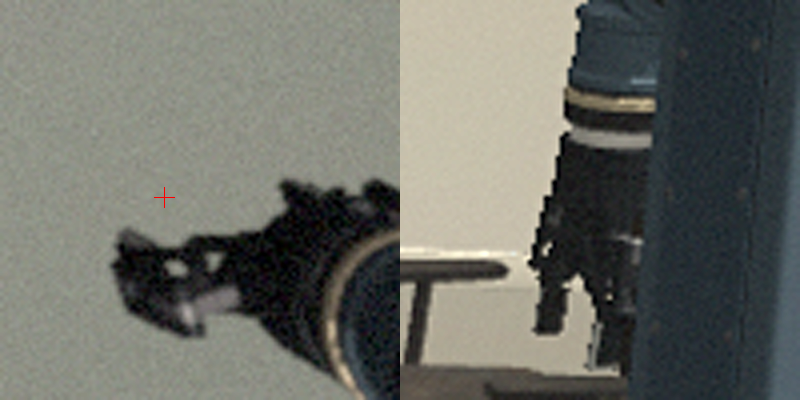

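```bash
python3 -c "
from h import *
D={n:snapshot(n) for n in('top','side')}
print('tip0',tri(ray(D['top'],536,452),ray(D['side'],484,108)))
for n in D:
    d=D[n]; f=240/np.tan(np.radians(d['vfov']/2))
    for P in ([0,0,0],[.0,0,.2]):
        q=R.from_euler('xyz',d['orientation'],degrees=True).inv().apply(np.array(P)-d['position'])
        print(n,P,f*q[0]/q[2]+d['cx'],f*q[1]/q[2]+d['cy'])
s=D['side']['color'].copy(); cv2.imwrite('pics/s2.png',s[:,:,::-1])
"
```

```text
tip0 (array([ 0.138846  , -0.46150346,  0.25864087]), np.float64(0.03534360356053864))
top [0, 0, 0] 315.16264551758064 470.85788823046875
top [0.0, 0, 0.2] 315.04025571399546 499.7997673112077
side [0, 0, 0] 557.7594485249135 268.62093577610386
side [0.0, 0, 0.2] 581.0327061917897 198.03391695815515
```

View pics/s2.png

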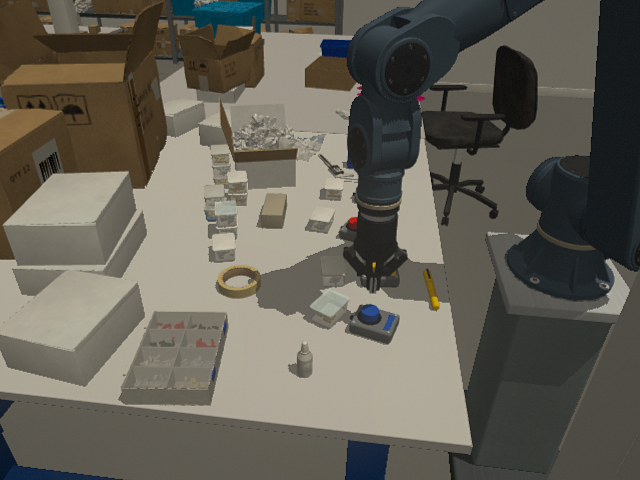

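The arm in this side view has its tip at (374,290), about 14 px above where the reported TCP should project (306). I need a pose where both cameras see the tip, to get that offset. I'll use the free area at the left.

Call:
carry_out(
  gripper=[0, 0, 0, 0, 0, 0, 0, 0, 0, 0, 0, 0],
  slide=[
    [0.2, 0, -5],
    [0.2, 0, -5],
    [0.2, 0, -4],
    [4, -2, 0.2],
    [4, -2, 0.2],
    [4, -2, 0.2],
    [4, -2, 0.2],
    [4, -2, 0.2],
    [4, -2, 0.2],
    [4, -2, 0.2],
    [4, -2, 0.2],
    [0, 0, 0],
  ],
  yaw=[0, 0, 0, 0, 0, 0, 0, 0, 0, 0, 0, 0],
)

```text
t: 7.22
tool_pos: [0.2898, 0.5976, 0.2025]
ee_rot: [-178.9, -2.8, 92.3]
ft_force: [0.0, -0.1, 0.5]
finger_gap: -0.0002
finger_force: 0.0
```

```bash
python3 -c "
from h import *
s=observe(); p=s['tool_pos']; r=R.from_euler('xyz',s['ee_rot'],degrees=True); print(p,s['ee_rot'],s['joint_pos'].round(1))
o=[]
for n in('top','side'):
    d=snapshot(n); f=240/np.tan(np.radians(d['vfov']/2)); a=d['color'][:,:,::-1].copy()
    q=R.from_euler('xyz',d['orientation'],degrees=True).inv().apply(p-d['position'])
    u,v=f*q[0]/q[2]+d['cx'],f*q[1]/q[2]+d['cy']; x,y=int(u)-65,int(v)-65; y=max(0,y);x=max(0,x); print(n,u,v,'crop at',x,y)
    c=cv2.resize(a[y:y+130,x:x+130],(390,390),interpolation=cv2.INTER_CUBIC)
    c=cv2.convertScaleAbs(c,alpha=1.6)
    cv2.drawMarker(c,(int(3*(u-x)),int(3*(v-y))),(0,0,255),0,14)
    o.append(c)
cv2.imwrite('pics/c3.png',np.hstack(o))
"
```

```text
[0.28982095 0.59761801 0.2024708 ] [-178.89377521   -2.845964     92.32957204] [ 62.9  26.1  18.9  80.9   2.4 150.6]
top 52.27953078563553 357.9209274773208 crop at 0 292
side 500.58499036616854 388.8032742147914 crop at 435 323
```

View pics/c3.png

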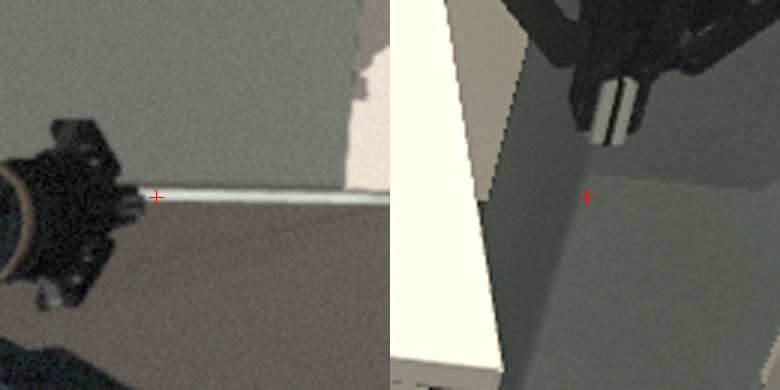

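Both views show the shut tip: top at about (47.7,359.7) and side at about (507.3,370.7).

```bash
python3 -c "
from h import *
D={n:snapshot(n) for n in('top','side')}
print(tri(ray(D['top'],47.7,359.7),ray(D['side'],507.3,370.7)), observe()['tool_pos'])
"
```

```text
(array([0.28738763, 0.59234191, 0.23161554]), np.float64(0.0023440160645377046)) [0.29217944 0.59459266 0.20322419]
```

The tip really sits about 30 mm higher than reported, with the lateral position fine. I'll go back over blue and descend in small steps, watching the force.

```bash
python3 go.py .465,.283,.12 .465,.283,.06 .465,.283,.05
```

```text
[0.2922 0.5946 0.2032] 7.425 [-0.2  0.5 -0.3]
(0.465, 0.283, 0.12) [-32.14  16.25   6.44]
(0.465, 0.283, 0.06) [-0.3   0.11  5.99]
(0.465, 0.283, 0.05) [-0.05  0.02  1.  ]
```

Call:
carry_out(
  gripper=[0, 0, 0, 0, 0, 0, 0, 0, 0, 0, 0, 0],
  slide=[
    [-4, 2, 0.8],
    [-4, 2, 0.8],
    [-4, 2, 0.8],
    [-4, 2, 0.8],
    [-4, 2, 0.8],
    [-4, 2, 0.8],
    [-4, 2, 0.8],
    [-4.1, 2.2, 0.8],
    [-0.2, 0.1, 3],
    [-0.1, 0, 3],
    [0, 0, 0],
    [0, 0, 0],
  ],
  yaw=[0, 0, 0, 0, 0, 0, 0, 0, 0, 0, 0, 0],
)

```text
t: 8.93
tool_pos: [0.4647, 0.2841, 0.0614]
ee_rot: [-179.0, -2.9, 92.1]
ft_force: [-0.2, -0.0, 0.1]
finger_gap: -0.0001
finger_force: 0.0
```

Call:
carry_out(
  gripper=[0, 0, 0, 0, 0, 0],
  slide=[
    [0, 0, 0.4],
    [0, 0, 0.4],
    [0, 0, 0.3],
    [0, 0, 0.2],
    [0, 0, 0],
    [0, 0, 0],
  ],
  yaw=[0, 0, 0, 0, 0, 0],
)

```text
t: 9.68
tool_pos: [0.4638, 0.2849, 0.0472]
ee_rot: [-178.9, -2.8, 92.1]
ft_force: [-1.0, -0.3, 0.0]
finger_gap: -0.0001
finger_force: 0.0
```

Call:
carry_out(
  gripper=[0, 0, 0, 0, 0],
  slide=[
    [0, 0, 0.4],
    [0, 0, 0.4],
    [0, 0, 0.4],
    [0, 0, 0.4],
    [0, 0, 0],
  ],
  yaw=[0, 0, 0, 0, 0],
)

```text
t: 10.3
tool_pos: [0.4632, 0.2856, 0.0308]
ee_rot: [-178.9, -2.8, 92.1]
ft_force: [-0.4, 0.5, -0.1]
finger_gap: -0.0002
finger_force: 0.0
```

```bash
python3 go.py .465,.283,.015; python3 -c "
from h import *
d=snapshot('side'); cv2.imwrite('pics/s4.png',cv2.resize(d['color'][250:370,290:450,::-1],None,fx=4,fy=4)); print(near(d,'blue',(370,312)))"
```

```text
[0.4632 0.2856 0.0308] 10.3 [-0.4  0.5 -0.1]
(0.465, 0.283, 0.015) [-0.34  0.2   1.56]
(array([361, 305,  18,  17, 233], dtype=int32), array([370.05150215, 312.83690987]))
```

View pics/s4.png

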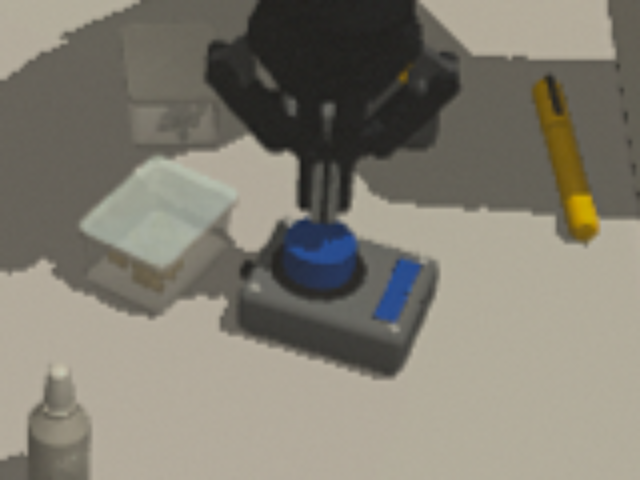

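The tip at crop (325,222) is now directly over the blue cap, a little above it.

Call:
carry_out(
  gripper=[0, 0, 0, 0],
  slide=[
    [-0.1, 0, 0.3],
    [-0.1, 0.1, 0.3],
    [0, 0, 0.3],
    [0, 0, 0],
  ],
  yaw=[0, 0, 0, 0],
)

```text
t: 10.85
tool_pos: [0.4642, 0.284, 0.0218]
ee_rot: [-178.9, -2.8, 92.1]
ft_force: [-0.4, 0.1, -0.4]
finger_gap: -0.0002
finger_force: 0.0
```

Call:
carry_out(
  gripper=[0, 0, 0],
  slide=[
    [0, 0, 0.2],
    [0, 0, 0.2],
    [0, 0, 0],
  ],
  yaw=[0, 0, 0],
)

```text
t: 11.22
tool_pos: [0.4642, 0.2843, 0.0179]
ee_rot: [-178.9, -2.8, 92.1]
ft_force: [0.7, 0.7, -0.3]
finger_gap: 0.0
finger_force: 0.0
```

Call:
carry_out(
  gripper=[0, 0, 0],
  slide=[
    [0, 0, 0.2],
    [0, 0, 0.2],
    [0, 0, 0],
  ],
  yaw=[0, 0, 0],
)

```text
t: 11.6
tool_pos: [0.4641, 0.2845, 0.0139]
ee_rot: [-178.9, -2.8, 92.1]
ft_force: [-0.9, 0.1, 0.3]
finger_gap: 0.0001
finger_force: 0.0
```

Call:
carry_out(
  gripper=[0, 0, 0],
  slide=[
    [0, 0, 0.2],
    [0, 0, 0],
    [0, 0, 0],
  ],
  yaw=[0, 0, 0],
)

```text
t: 11.98
tool_pos: [0.4641, 0.2847, 0.0121]
ee_rot: [-178.9, -2.8, 92.1]
ft_force: [0.5, 0.1, 0.1]
finger_gap: 0.0001
finger_force: 0.1
```

Call:
carry_out(
  gripper=[0, 0, 0],
  slide=[
    [0, 0, 0.2],
    [0, 0, 0],
    [0, 0, 0],
  ],
  yaw=[0, 0, 0],
)

```text
t: 12.35
tool_pos: [0.4641, 0.2847, 0.01]
ee_rot: [-178.9, -2.8, 92.1]
ft_force: [-0.4, 0.4, 0.4]
finger_gap: -0.0004
finger_force: 0.3
```

Call:
carry_out(
  gripper=[0, 0, 0],
  slide=[
    [0, 0, 0.2],
    [0, 0, 0],
    [0, 0, 0],
  ],
  yaw=[0, 0, 0],
)

```text
t: 12.72
tool_pos: [0.464, 0.2849, 0.008]
ee_rot: [-178.9, -2.8, 92.1]
ft_force: [0.6, -0.7, 0.5]
finger_gap: -0.0002
finger_force: 0.2
```

```bash
python3 -c "
from h import *
d=snapshot('side'); cv2.imwrite('pics/s5.png',cv2.resize(d['color'][270:350,330:410,::-1],None,fx=7,fy=7)); print(near(d,'blue',(370,312)));s=observe();print(s['ft_force'],s['finger_force'],s['joint_efforts'])"
```

```text
(array([361, 309,  18,  13, 148], dtype=int32), array([370.08783784, 315.80405405]))
[-0.00567174  0.20042967  0.66486719] 0.1488876185612753 [ 1.02798734e-01 -5.97139728e+01  2.84762567e+01 -3.87874315e-02
  2.68619237e-01  4.61143172e-04]
```

View pics/s5.png

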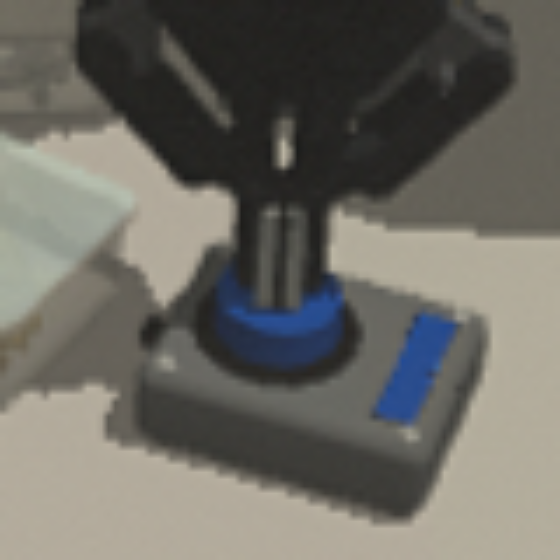

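The tip sits centred on the blue cap, and the visible cap side has shrunk from about 7.5 to 4 px, so it is nearly fully in. The force readings evidently don't show the contact, so I'll go by geometry: 1 mm more, then lift and verify.

Call:
carry_out(
  gripper=[0, 0, 0],
  slide=[
    [0, 0, 0.1],
    [0, 0, 0],
    [0, 0, 0],
  ],
  yaw=[0, 0, 0],
)

```text
t: 13.15
tool_pos: [0.464, 0.2849, 0.0071]
ee_rot: [-178.9, -2.8, 92.1]
ft_force: [-0.1, -1.1, 1.8]
finger_gap: 0.0002
finger_force: 0.6
```

Call:
carry_out(
  gripper=[0, 0, 0, 0],
  slide=[
    [0, 0, -1],
    [0, 0, -3],
    [0, 0, -4],
    [0, 0, 0],
  ],
  yaw=[0, 0, 0, 0],
)

```text
t: 13.65
tool_pos: [0.4677, 0.282, 0.0905]
ee_rot: [-179.2, -3.0, 92.1]
ft_force: [-0.1, -0.8, 0.3]
finger_gap: 0.0002
finger_force: 0.0
```

```bash
python3 go.py .46,.1125,.088 .46,.1125,.028 .46,.1125,.007; python3 -c "
from h import *
d=snapshot('side')
for c in HUE: print(c,near(d,c,G['side'][c]))"
```

```text
[0.4677 0.282  0.0905] 13.65 [-0.1 -0.8  0.3]
(0.46, 0.1125, 0.088) [-16.9   -1.41  -0.62]
(0.46, 0.1125, 0.028) [-0.31  0.08  5.99]
(0.46, 0.1125, 0.007) [-0.11  0.03  2.1 ]
blue (array([361, 306,  18,  16, 216], dtype=int32), array([370.02314815, 313.40740741]))
yellow (array([378, 263,   5,  10,  41], dtype=int32), array([379.92682927, 267.24390244]))Traceback (most recent call last):
  File "<string>", line 4, in <module>
    for c in HUE: print(c,near(d,c,G['side'][c]))
                          ~~~~^^^^^^^^^^^^^^^^^^
  File "h.py", line 20, in near
    return min(comps(d,c),key=lambda s:np.hypot(*(s[1]-g)))
ValueError: min() iterable argument is empty
```

Blue has moved only about 2–3 mm (mask top row 305→306, where full travel would be about 4 px). So contact is at about 0.009 reported, and I need to press deeper.

Call:
carry_out(
  gripper=[0, 0, 0, 0, 0],
  slide=[
    [0, 0, 3],
    [0, 0, 3],
    [0, 0, 1.6],
    [0, 0, 0.4],
    [0, 0, 0],
  ],
  yaw=[0, 0, 0, 0, 0],
)

```text
t: 14.32
tool_pos: [0.4637, 0.2848, 0.0069]
ee_rot: [-178.9, -2.8, 92.1]
ft_force: [0.2, 0.9, 1.0]
finger_gap: -0.0
finger_force: 0.0
```

Call:
carry_out(
  gripper=[0, 0, 0],
  slide=[
    [0, 0, 0.2],
    [0, 0, 0],
    [0, 0, 0],
  ],
  yaw=[0, 0, 0],
)

```text
t: 14.7
tool_pos: [0.4643, 0.2852, 0.0055]
ee_rot: [-179.0, -2.9, 92.1]
ft_force: [-0.1, -0.1, 1.2]
finger_gap: -0.0002
finger_force: 0.5
```

Call:
carry_out(
  gripper=[0, 0, 0],
  slide=[
    [0, 0, 0.2],
    [0, 0, 0],
    [0, 0, 0],
  ],
  yaw=[0, 0, 0],
)

```text
t: 15.08
tool_pos: [0.4642, 0.2852, 0.0032]
ee_rot: [-178.9, -2.8, 92.1]
ft_force: [1.4, 0.5, 1.8]
finger_gap: -0.0001
finger_force: 0.8
```

Call:
carry_out(
  gripper=[0, 0, 0],
  slide=[
    [0, 0, 0.2],
    [0, 0, 0],
    [0, 0, 0],
  ],
  yaw=[0, 0, 0],
)

```text
t: 15.45
tool_pos: [0.4642, 0.2852, 0.0013]
ee_rot: [-178.9, -2.8, 92.1]
ft_force: [1.8, -0.9, 4.9]
finger_gap: 0.0002
finger_force: 2.2
```

Call:
carry_out(
  gripper=[0, 0, 0],
  slide=[
    [0, 0, 0.2],
    [0, 0, 0],
    [0, 0, 0],
  ],
  yaw=[0, 0, 0],
)

```text
t: 15.82
tool_pos: [0.4643, 0.2853, -0.0006]
ee_rot: [-179.0, -2.8, 92.1]
ft_force: [1.4, -1.9, 6.6]
finger_gap: 0.0
finger_force: 3.3
```

Call:
carry_out(
  gripper=[0, 0, 0],
  slide=[
    [0, 0, 0.15],
    [0, 0, 0],
    [0, 0, 0],
  ],
  yaw=[0, 0, 0],
)

```text
t: 16.2
tool_pos: [0.4642, 0.2853, -0.002]
ee_rot: [-179.0, -2.8, 92.1]
ft_force: [1.3, -2.2, 8.3]
finger_gap: 0.0001
finger_force: 4.1
```

The force rises at 1.2 N/mm, so the cap is on its cushion and fully in. Lifting to verify.

Call:
carry_out(
  gripper=[0, 0, 0, 0],
  slide=[
    [0, 0, -1],
    [0, 0, -3],
    [0, 0, -4.5],
    [0, 0, 0],
  ],
  yaw=[0, 0, 0, 0],
)

```text
t: 16.7
tool_pos: [0.4669, 0.2821, 0.0856]
ee_rot: [-179.1, -3.0, 92.1]
ft_force: [0.9, -0.3, 0.0]
finger_gap: -0.0002
finger_force: 0.0
```

```bash
python3 go.py .46,.1135,.083 .46,.1135,.013 .46,.1135,-.001; python3 -c "
from h import *
d=snapshot('side')
print(near(d,'blue',G['side']['blue']))"
```

```text
[0.4669 0.2821 0.0856] 16.7 [ 0.9 -0.3  0. ]
(0.46, 0.1135, 0.083) [-16.81  -1.33  -0.6 ]
(0.46, 0.1135, 0.013) [-0.36  0.11  6.99]
(0.46, 0.1135, -0.001) [-0.07  0.02  1.4 ]
(array([361, 308,  18,  14, 198], dtype=int32), array([369.62121212, 314.31313131]))
```

Blue is in: mask top row 308, about 10 mm down. Now yellow.

Call:
carry_out(
  gripper=[0, 0, 0, 0, 0, 0, 0, 0, 0, 0],
  slide=[
    [-4.2, -0.3, -0.2],
    [-4.2, -0.4, -0.1],
    [-4.2, -0.3, -0.2],
    [-4.2, -0.3, -0.1],
    [0, 0, 0],
    [-0.1, 0, 2.5],
    [-0.1, 0.1, 2.5],
    [-0.1, 0, 1.5],
    [0, 0, 0],
    [0, 0, 0],
  ],
  yaw=[0, 0, 0, 0, 0, 0, 0, 0, 0, 0],
)

```text
t: 18.0
tool_pos: [0.4586, 0.1134, 0.0154]
ee_rot: [-178.9, -2.8, 92.2]
ft_force: [0.2, 0.4, -0.4]
finger_gap: -0.0002
finger_force: 0.0
```

Call:
carry_out(
  gripper=[0, 0, 0, 0, 0],
  slide=[
    [0, 0, 0.2],
    [0, 0, 0.2],
    [0, 0, 0.2],
    [0, 0, 0],
    [0, 0, 0],
  ],
  yaw=[0, 0, 0, 0, 0],
)

```text
t: 18.62
tool_pos: [0.4588, 0.1133, 0.0094]
ee_rot: [-178.9, -2.8, 92.1]
ft_force: [1.4, 0.6, 1.4]
finger_gap: -0.0002
finger_force: 0.5
```

Call:
carry_out(
  gripper=[0, 0, 0, 0, 0],
  slide=[
    [0, 0, 0.2],
    [0, 0, 0.2],
    [0, 0, 0.2],
    [0, 0, 0],
    [0, 0, 0],
  ],
  yaw=[0, 0, 0, 0, 0],
)

```text
t: 19.25
tool_pos: [0.4581, 0.1136, 0.0031]
ee_rot: [-178.9, -2.8, 92.1]
ft_force: [-0.4, -0.1, 0.0]
finger_gap: 0.0002
finger_force: 0.1
```

Call:
carry_out(
  gripper=[0, 0, 0, 0],
  slide=[
    [0, 0, 0.2],
    [0, 0, 0.15],
    [0, 0, 0],
    [0, 0, 0],
  ],
  yaw=[0, 0, 0, 0],
)

```text
t: 19.75
tool_pos: [0.4583, 0.1137, -0.0001]
ee_rot: [-178.9, -2.8, 92.1]
ft_force: [-1.5, -0.4, 5.5]
finger_gap: 0.0002
finger_force: 2.9
```

Call:
carry_out(
  gripper=[0, 0, 0],
  slide=[
    [0, 0, 0.15],
    [0, 0, 0],
    [0, 0, 0],
  ],
  yaw=[0, 0, 0],
)

```text
t: 20.12
tool_pos: [0.4583, 0.1136, -0.0015]
ee_rot: [-178.9, -2.8, 92.1]
ft_force: [-1.1, -2.8, 7.8]
finger_gap: -0.0002
finger_force: 3.7
```

Call:
carry_out(
  gripper=[0, 0, 0, 0],
  slide=[
    [0, 0, -1],
    [0, 0, -4],
    [0, 0, -5],
    [0, 0, 0],
  ],
  yaw=[0, 0, 0, 0],
)

```text
t: 20.62
tool_pos: [0.4629, 0.1093, 0.1019]
ee_rot: [-179.3, -2.9, 92.1]
ft_force: [0.8, -0.1, -0.2]
finger_gap: 0.0001
finger_force: 0.0
```

```bash
python3 go.py .495,-.295,.10 .495,-.295,.015 .495,-.295,-.002
```

```text
[0.4629 0.1093 0.1019] 20.625 [ 0.8 -0.1 -0.2]
(0.495, -0.295, 0.1) [-40.48   1.67  -1.89]
(0.495, -0.295, 0.015) [-0.43  0.11  8.49]
(0.495, -0.295, -0.002) [-0.09  0.02  1.7 ]
```

Call:
carry_out(
  gripper=[0, 0, 0, 0, 0, 0, 0, 0, 0, 0, 0, 0],
  slide=[
    [-4, 0.2, -0.2],
    [-4, 0.2, -0.2],
    [-4, 0.2, -0.2],
    [-4, 0.2, -0.2],
    [-4, 0.2, -0.2],
    [-4, 0.2, -0.2],
    [-4, 0.2, -0.2],
    [-4, 0.1, -0.2],
    [-4, 0.1, -0.2],
    [-4, 0.1, -0.1],
    [-0.5, 0, 0],
    [0, 0, 0],
  ],
  yaw=[0, 0, 0, 0, 0, 0, 0, 0, 0, 0, 0, 0],
)

```text
t: 22.12
tool_pos: [0.4923, -0.2951, 0.0961]
ee_rot: [-178.8, -2.9, 92.1]
ft_force: [-0.4, 1.1, -0.1]
finger_gap: 0.0001
finger_force: 0.0
```

```bash
python3 go.py .495,-.295,.015 .495,-.295,-.002; python3 -c "
from h import *
d=snapshot('side')
for c in('blue','yellow'): print(near(d,c,G['side'][c]))"
```

```text
[ 0.4923 -0.2951  0.0961] 22.125 [-0.4  1.1 -0.1]
(0.495, -0.295, 0.015) [-0.41  0.43  8.09]
(0.495, -0.295, -0.002) [-0.09  0.03  1.7 ]
(array([361, 308,  18,  14, 191], dtype=int32), array([369.68586387, 314.14136126]))
(array([366, 262,  17,  12, 161], dtype=int32), array([374.29192547, 267.14285714]))
```

Yellow is in as well (mask top row 258→262). Now green.

Call:
carry_out(
  gripper=[0, 0, 0, 0, 0, 0],
  slide=[
    [-0.2, 0.2, 3],
    [-0.1, 0.1, 3],
    [-0.1, 0.1, 1.6],
    [0, 0, 0.4],
    [0, 0, 0],
    [0, 0, 0],
  ],
  yaw=[0, 0, 0, 0, 0, 0],
)

```text
t: 22.92
tool_pos: [0.4961, -0.2958, 0.0176]
ee_rot: [-179.0, -2.8, 92.1]
ft_force: [0.1, 0.2, 0.3]
finger_gap: 0.0
finger_force: 0.0
```

Call:
carry_out(
  gripper=[0, 0, 0, 0, 0],
  slide=[
    [0, 0, 0.2],
    [0, 0, 0.2],
    [0, 0, 0.2],
    [0, 0, 0],
    [0, 0, 0],
  ],
  yaw=[0, 0, 0, 0, 0],
)

```text
t: 23.55
tool_pos: [0.4953, -0.2952, 0.0106]
ee_rot: [-178.9, -2.8, 92.1]
ft_force: [0.7, -0.2, 0.1]
finger_gap: -0.0003
finger_force: 0.3
```

Call:
carry_out(
  gripper=[0, 0, 0, 0, 0],
  slide=[
    [0, 0, 0.2],
    [0, 0, 0.2],
    [0, 0, 0.2],
    [0, 0, 0],
    [0, 0, 0],
  ],
  yaw=[0, 0, 0, 0, 0],
)

```text
t: 24.18
tool_pos: [0.495, -0.2947, 0.0044]
ee_rot: [-178.9, -2.9, 92.1]
ft_force: [1.2, -0.6, 0.6]
finger_gap: 0.0004
finger_force: 0.3
```

Call:
carry_out(
  gripper=[0, 0, 0, 0],
  slide=[
    [0, 0, 0.2],
    [0, 0, 0.2],
    [0, 0, 0],
    [0, 0, 0],
  ],
  yaw=[0, 0, 0, 0],
)

```text
t: 24.68
tool_pos: [0.4951, -0.2947, 0.0008]
ee_rot: [-178.9, -2.8, 92.1]
ft_force: [-1.0, -0.9, 4.8]
finger_gap: 0.0003
finger_force: 2.4
```

Call:
carry_out(
  gripper=[0, 0, 0],
  slide=[
    [0, 0, 0.2],
    [0, 0, 0],
    [0, 0, 0],
  ],
  yaw=[0, 0, 0],
)

```text
t: 25.05
tool_pos: [0.4952, -0.2948, -0.001]
ee_rot: [-178.9, -2.8, 92.1]
ft_force: [-1.2, -0.7, 6.1]
finger_gap: 0.0001
finger_force: 3.5
```

Call:
carry_out(
  gripper=[0, 0, 0, 0, 0, 0],
  slide=[
    [0, 0, -1],
    [0, 0, -4],
    [0, 0, -6],
    [0, 0, -6],
    [0, 0, 0],
    [0, 0, 0],
  ],
  yaw=[0, 0, 0, 0, 0, 0],
)

```text
t: 25.8
tool_pos: [0.4983, -0.3027, 0.1683]
ee_rot: [-178.9, -2.9, 92.1]
ft_force: [-0.1, 0.3, -0.9]
finger_gap: -0.0001
finger_force: 0.0
```

```bash
python3 -c "
from h import *
d=snapshot('side')
for c in HUE: print(c,near(d,c,G['side'][c]))
cv2.imwrite('pics/end.png',d['color'][:,:,::-1])"
```

```text
blue (array([361, 308,  18,  14, 192], dtype=int32), array([369.66666667, 314.171875  ]))
yellow (array([366, 262,  17,  12, 160], dtype=int32), array([374.275  , 267.10625]))
green (array([361, 186,  11,   5,  44], dtype=int32), array([365.95454545, 188.20454545]))
red (array([348, 217,  14,  13, 149], dtype=int32), array([354.7852349 , 222.81208054]))
```

View pics/end.png

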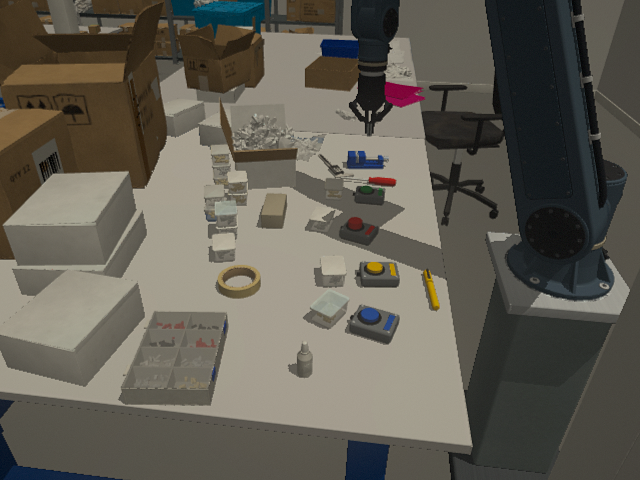

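The final view shows the blue (370,314), yellow (374,267) and green (366,188) caps low. The red cap (355,223) is unchanged, nothing has shifted and the arm is clear.

```bash
python3 -c "
from cell import close_job
print(close_job())"
```

```text
the job is handed in; nothing more can be done
None
```

I pressed blue, yellow and green fully in, in that order, left red out with nothing visibly shifted, and handed the job in; no verdict came back.

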